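# Unmould cast tool knobs and file them in the curing rack

## Task

Slide the yellow keeper bar right back, lift every orange casting out of the mould, stand it on its foot at the mouth of the curing rack and push it into the lane, so that all the castings stand upright in single file, each foot wholly inside the lane under its lips. When the mould is empty, push the keeper fully home again, let go of everything, and leave the glue bottle, the mug and the tape measure where they are.

Things in the scene. Friction and masses are not known exactly. Their poses are not given: they have to be found in the camera images.
- keeper (a joint): Flat yellow keeper bar (334 x 50 x 6 mm, top 31.5 mm above the bench) along the -y side of the mould's row. 0 = fully home: it overlaps the castings' feet so none can be lifted. It grows as the bar slides in the mould's -y direction; 0.035 m = fully back; castings are free from about 0.02. About 2.5 N of friction; stays where it is left.
- keeper_knob (a point): Centre of the top of the keeper's upright black square handle, 24 x 24 mm (sides along the mould's x and y), 50 mm tall, top 83.5 mm above the bench. Moves with the keeper: at mould x = 0, y = -55 mm (home) to -90 mm (fully back).
- mould: Open aluminium mould, fixed, 360 x 160 mm, 22.5 mm high. Origin on the bench under the middle of the row of five round cavities; x runs along the row (roughly world x), y across it, z up. Cavity centres at x = -128, -64, 0, 64, 128 mm, y = 0; each 58 mm wide, 12.5 mm deep, floor 10 mm above the bench; some may be empty. The block reaches from y = -115 to +45 mm.
- rack: Curing rack, fixed: a straight lane 58 mm wide, 300 mm long, between two wooden rails, with a red stop at its far end. Origin on the bench at the centre of the open mouth; x points into the lane (roughly world +y; stop face at x = 300 mm), y across it, z up. Castings stand on the bench itself in the lane. Nothing on it is higher than 21 mm.
- rack_lips (a point): Middle of the lane's slot at the mouth, at the height of the lips' top. Aluminium lips on both rails (15.5 to 19.5 mm above the bench) overhang the lane and leave a slot 40 mm wide: a foot slides beneath them, the stem stands up through the slot, so castings enter only by the mouth.
- rack_guides (a point): Point on the bench in the lane's line, 45 mm outside the mouth (rack x = -45 mm), between the outer ends of two slanted wooden guides, 19 mm high and about 99 mm apart there, narrowing to the lane: they funnel a casting in.
- casting0: One of three to five identical orange castings (absent ones read None): a round foot 54 mm in diameter and 12 mm thick with an upright round stem 28 mm in diameter above it, 80 mm high over all, about 120 g. Origin: centre of the foot's underside; z runs up the stem. It starts foot down in some cavity of the mould, stem upward. Standing free it slides on the bench without tipping when pushed low on the stem.
- casting1: One of three to five identical orange castings (absent ones read None): a round foot 54 mm in diameter and 12 mm thick with an upright round stem 28 mm in diameter above it, 80 mm high over all, about 120 g. Origin: centre of the foot's underside; z runs up the stem. It starts foot down in some cavity of the mould, stem upward. Standing free it slides on the bench without tipping when pushed low on the stem.
- casting2: One of three to five identical orange castings (absent ones read None): a round foot 54 mm in diameter and 12 mm thick with an upright round stem 28 mm in diameter above it, 80 mm high over all, about 120 g. Origin: centre of the foot's underside; z runs up the stem. It starts foot down in some cavity of the mould, stem upward. Standing free it slides on the bench without tipping when pushed low on the stem.
- casting3: One of three to five identical orange castings (absent ones read None): a round foot 54 mm in diameter and 12 mm thick with an upright round stem 28 mm in diameter above it, 80 mm high over all, about 120 g. Origin: centre of the foot's underside; z runs up the stem. It starts foot down in some cavity of the mould, stem upward. Standing free it slides on the bench without tipping when pushed low on the stem.
- casting4: One of three to five identical orange castings (absent ones read None): a round foot 54 mm in diameter and 12 mm thick with an upright round stem 28 mm in diameter above it, 80 mm high over all, about 120 g. Origin: centre of the foot's underside; z runs up the stem. It starts foot down in some cavity of the mould, stem upward. Standing free it slides on the bench without tipping when pushed low on the stem.
- glue: Bystander: red glue bottle, 60 mm across, 170 mm tall; origin at the centre of its base. Leave alone.
- mug: Bystander: white mug, 80 mm across, 95 mm tall, origin at the centre of its base. Leave alone.
- tape: Bystander: black and yellow tape measure standing on edge, 70 x 35 x 65 mm, origin at the centre of its underside. Leave alone.
Mind the look-alikes: they are no part of the job. Leave any blue or white look-alike of the casting4 alone. Leave any green look-alike of the casting1 alone.

How it is judged (in metres and radians):
On the way, in this order (a step that is already met when the one before it is completed fails the run):
1. the keeper is drawn back (at least 25 of its 35 mm) (value of joint keeper above 0.025 m), for 0.2 s.
2. every casting is out of the mould and stands in the lane of the curing rack (x of casting0 in the frame of rack between 0.024 and 0.285 m and y of casting0 in the frame of rack between -0.01 and 0.01 m and height (world z) of each of casting0, casting1, casting2, casting3, casting4 below 0.006 m and angle between each of casting0, casting1, casting2, casting3, casting4's own z axis and vertical below 0.12 rad and x of casting1 in the frame of rack between 0.024 and 0.285 m and y of casting1 in the frame of rack between -0.01 and 0.01 m and x of casting2 in the frame of rack between 0.024 and 0.285 m and y of casting2 in the frame of rack between -0.01 and 0.01 m and x of casting3 in the frame of rack between 0.024 and 0.285 m and y of casting3 in the frame of rack between -0.01 and 0.01 m and x of casting4 in the frame of rack between 0.024 and 0.285 m and y of casting4 in the frame of rack between -0.01 and 0.01 m), for 0.2 s.
At the end, for the whole second after the job is handed in: Every casting present stands upright (within 7 degrees) on the bench in the rack's lane, its centre at least 24 mm inside the mouth and within 10 mm of the lane's centre line, at rest; the keeper is home to within 6 mm (all of step 2 and linear speed of each of casting0, casting1, casting2, casting3, casting4 below 0.02 m/s and value of joint keeper below 0.006 m); the robot touches nothing.
It fails at once if the glue bottle is moved more than 30 mm (distance of glue from where it was at the start of the episode above 0.03 m).
It fails at once if the mug is moved more than 30 mm (distance of mug from where it was at the start of the episode above 0.03 m).
It fails at once if the tape measure is moved more than 30 mm (distance of tape from where it was at the start of the episode above 0.03 m).
Of casting0, casting1, casting2, casting3, casting4 only 3 to 5 are there at a start; the rules pass over those that are not, and their reading is None.
At some moment in a run one of casting0, casting1, casting2, casting3, casting4 may be knocked a few centimetres aside while the robot is not near it.
Once in a run the grip may slacken for a moment while it holds something.
It also fails if it takes over 210 s, if anything falls off the work surface, if the arm or the gripper's body presses on something with over 40 N, if the wrist force passes 120 N, or if a joint passes its speed limit or range.

## Robot

A 6-joint arm with a two-finger parallel gripper is mounted at the origin on the work surface. World frame = base frame: x ahead of the robot, y to its left, z up, the work surface at z = 0. Lengths are in m, angles in degrees, forces in N, time in s.
With the tool pointing down it reaches from about 0.4 to 0.825 m from the base axis. Payload 7 kg.
Tool frame: the origin (TCP) lies between the finger pads; the fingertips stand 19 mm ahead of it and the grasp point (between the pads) is the TCP (r.tip_extent is the distance from the TCP to the fingertips, in m); z points along the fingers, y is the direction in which the jaws open and shut (so a half turn about z gives the same grasp; the last joint's range is limited). The gripper opens to 88 mm and grips with 3 to 60 N. Pads are 19 mm wide; open, the fingers measure 130 mm over their backs; the gripper's body (78 mm by 193 mm) begins 47 mm behind the grasp point.
Start: joints at [-51.217, 20.546, 0.682, 0, -70.136, -16.507], TCP at [0.256, -0.625, 0.246] pointing down, gripper open.
Joint ranges: [-176.03, 176.03], [-82.01, 121.73], [-58.28, 71.71], [-173.87, 95.51], [-174.79, -0.11], [-173.66, 173.66]. Speed limits (degrees/s): [136.94, 136.94, 172.46, 180, 180, 180].

## Interface

Orientations are given as [roll, pitch, yaw] about the fixed x, y, z axes, in that order (R = Rz(yaw) Ry(pitch) Rx(roll)).
In Python, from plant import r, capture, workorder, spotter gives the robot as it stands.
- The arm moves only by the tool step_arm, never from a script. Its argument "motion" is a list of rows, each a list of 5 numbers: the finger opening in m, from 0 to 0.0876, then the shift along the tool's x, y, z in m, then the turn about the tool's z in rad. In form: [[grip, dx, dy, dz, roll], ...]. A call has 1 to 5 rows; each row is the pose to reach, as a shift and turn from the pose commanded when the call began, along the tool's axes at that moment; what a row does not reach only later rows make up. A row lasts 1/8 s, in which the tool goes at most 62.5 mm and 10.7 degrees, less where a joint would pass 70% of its speed; a pose out of reach is approached as far as the arm can. A call with a gripper value outside its range is refused whole. The fingers move at their own pace and stop on an object; "newtons" is the grip in N (left out, the last holds). Time passes only in rows, so rows that repeat a pose let the fingers close. It gives the time, the measured TCP pose, the force and the opening at its end, in the units of the state.
- r.get_state(): the state, without advancing time (a new reading comes with each control period).
- capture(name): name is "side" or "top" or "wrist"; returns a dict with "image" (420x560x3 uint8, red, green, blue), "z_map" (420x560 float32, m along the optical axis (not along the pixel's ray), 0 where there is no reading), "fx", "fy", "cx", "cy" (pixels), "D" ([k1, k2, p1, p2, k3] as OpenCV has them; the pictures are not rectified), "pose" (4x4, takes a point from camera to world coordinates). Camera axes: x right, y down, z forward; pixel columns grow to the right and rows downward; lengths in m; the calibration is good to about 2 mm. A picture is of the moment at which its call begins.
- workorder.close_job(): hands the job in, once; it reports no verdict.
Trained networks look in the newest picture that a camera, given by its name, has taken for a name from the list of things; names that differ only in an ending like _2 or _b are one class to them, and where a whole thing is asked for, a point or a joint stands for the part that bears it (a point fixed in the world has none). Each returns a list of dicts, best first, with "p" (0 to 1); they miss things now and then, are a little off and sometimes report something else, mostly with a low value. They report only what shows in the picture. A call takes as long as a camera call. They do not tell look-alikes from the thing itself.
- spotter.regions_of(camera, label): "mask" (420x560 bool, what is visible of it).
- spotter.tip_of(camera, label): "location" ([x, y, z] in m, in world coordinates, good to about 4 mm: a listed point, or the origin of a listed thing).
The state is a dict: "time_s": time; "joints": joint angles; "qd": joint speeds; "joint_torque": joint torques, N m; "tcp_pos": TCP position; "eef_rot": TCP orientation; "contact_force": force on the tool from outside, world axes, zero at the start; "moment": the same for the moment, N m; "gripper_width": finger opening in m.
Only numpy, scipy, OpenCV 4.12 (cv2) and the standard library are available. Lean on these libraries where they do the work, as an engineer would, in place of code of your own. Each camera call takes 0.05 s, during which the arm holds its last target.

## Working session

There is one attempt and no reset: what is moved stays moved. The work goes in short steps, Python scripts to look and compute and a tool call to move; the robot and the scene stay as the last step left them, time stands still between calls to the robot, and variables do not carry over. Pictures are saved under pics/ and viewed, and the job is handed in when it is done.

Besides the shell and the picture viewer there is one more tool, called as name(argument=value, ...) on one line, values as JSON. step_arm: Moves the arm, as the interface text tells. Its arguments: {"type":"object","properties":{"motion":{"type":"array","items":{"type":"array","items":{"type":"number"}}},"newtons":{"type":"number"}},"required":["motion"]}

```bash
ls; mkdir -p pics; cat > h.py <<'E'
import numpy as np,cv2
from plant import r,capture,workorder,spotter
def save(c,n,crop=None,s=1):
    im=c["image"][:,:,::-1]
    if crop: x0,y0,x1,y1=crop; im=im[y0:y1,x0:x1]
    if s!=1: im=cv2.resize(im,None,fx=s,fy=s,interpolation=cv2.INTER_CUBIC)
    cv2.imwrite("pics/"+n+".png",im)
def rays(c,uv):
    K=np.array([[c["fx"],0,c["cx"]],[0,c["fy"],c["cy"]],[0,0,1]])
    return cv2.undistortPoints(np.array(uv,float).reshape(-1,1,2),K,np.array(c["D"],float))[:,0]
def pt(c,u,v,z=None):
    """world of pixel by depth"""
    n=rays(c,[[u,v]])[0]; P=np.array(c["pose"])
    d=np.array([n[0],n[1],1.])
    if z is None:
        k=c["z_map"][int(round(v)),int(round(u))]
    else:
        w=P[:3,:3]@d; k=(z-P[2,3])/w[2]
    return P[:3,:3]@(d*k)+P[:3,3]
def cloud(c):
    H,W=c["z_map"].shape
    uu,vv=np.meshgrid(np.arange(W),np.arange(H))
    n=rays(c,np.stack([uu.ravel(),vv.ravel()],1)).reshape(H,W,2)
    z=c["z_map"]; P=np.array(c["pose"])
    p=np.dstack([n[...,0]*z,n[...,1]*z,z])
    return p@P[:3,:3].T+P[:3,3]
E
python3 - <<'E'
from h import *
print(r.get_state())
for n in("top","side","wrist"):
    c=capture(n); save(c,"a_"+n); print(n,np.round(c["pose"],3).tolist(),c["fx"])
    for l in ["keeper_knob","mould","rack","rack_lips","rack_guides","casting0","glue","mug","tape"]:
        try: print(l,[(round(d["p"],2),np.round(d["location"],3).tolist()) for d in spotter.tip_of(n,l)])
        except Exception as e: print(l,e)
E
```

```text
pics
{'time_s': 0.0, 'joints': array([-5.12178020e+01,  2.05925815e+01,  6.32698228e-01, -2.14829089e-02,
       -7.01360548e+01, -1.65060393e+01]), 'qd': array([-0.14988938, -0.00090983,  0.06214467, -0.02864871, -0.09728332,
        0.01750261]), 'joint_torque': array([ 8.17793098e-04, -5.82723856e+01,  2.93053257e+01,  6.99770093e+00,
        6.81267818e-03, -7.71120222e-05]), 'tcp_pos': array([ 0.25566602, -0.62419751,  0.24459727]), 'eef_rot': array([ 1.79902277e+02, -7.89759640e-03, -1.57731151e+02]), 'contact_force': array([ 0.37026096,  0.45324479, -0.01469896]), 'moment': array([-0.06188611, -0.01556821,  0.02651361]), 'gripper_width': 0.08773837288851002}
top [[-0.001, -0.99, 0.139, 0.362], [-1.0, 0.001, 0.002, -0.064], [-0.002, -0.139, -0.99, 1.351], [0.0, 0.0, 0.0, 1.0]] 480.74432725520734
keeper_knob [(0.66, [0.528, -0.304, 0.082])]
mould [(0.75, [0.518, -0.236, -0.004])]
rack [(0.72, [0.502, 0.064, -0.001])]
rack_lips [(0.74, [0.5, 0.063, 0.014])]
rack_guides [(0.56, [0.494, 0.019, 0.002])]
casting0 [(0.89, [0.515, -0.482, 0.001]), (0.71, [0.28, -0.268, -0.002]), (0.62,
[... 520 characters left out ...]
5, 0.061, 0.023])]
rack_guides [(0.86, [0.493, 0.019, -0.0])]
casting0 [(0.84, [0.395, -0.251, 0.012]), (0.75, [0.522, -0.238, 0.015]), (0.7, [0.522, -0.48, 0.002]), (0.67, [0.654, -0.236, 0.012]), (0.65, [0.283, -0.273, -0.002]), (0.53, [0.44, -0.431, -0.003])]
glue [(0.85, [0.768, -0.054, 0.002]), (0.28, [0.528, -0.298, 0.089])]
mug [(0.95, [0.277, 0.364, 0.002]), (0.72, [0.494, 0.019, -0.002])]
tape [(0.78, [0.74, 0.162, 0.002])]
wrist [[-0.379, 0.886, 0.266, 0.184], [0.925, 0.363, 0.109, -0.654], [0.0, 0.288, -0.958, 0.385], [0.0, 0.0, 0.0, 1.0]] 325.88944020733163
keeper_knob []
mould []
rack []
rack_lips []
rack_guides []
casting0 [(0.92, [0.438, -0.434, 0.002])]
glue []
mug []
tape []
```

View pics/a_top.png

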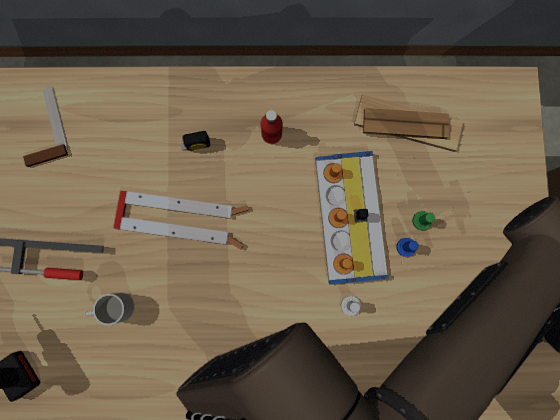

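View pics/a_side.png

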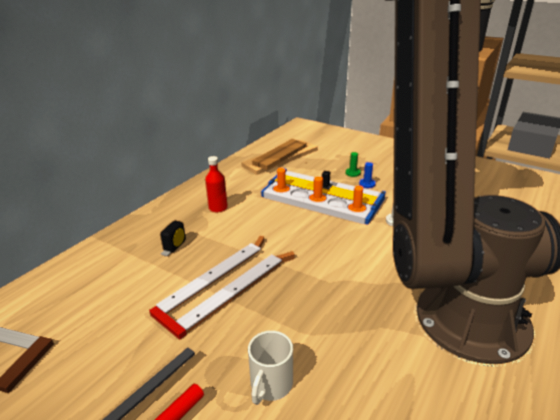

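Top view: there are three orange castings, at pixels (333,173), (339,217) and (344,263), all in the mould. The look-alikes are green (424,220), blue (407,246) and white (351,306), all outside it. The keeper knob is at (362,214). The rack mouth faces the mould at about (232,222). I'll confirm in an enlarged crop and measure the frames.

```bash
python3 - <<'E'
from h import *
c=capture("top"); save(c,"b_mould",(290,130,450,325),3.0)
save(c,"b_rack",(100,170,280,260),4)
C=cloud(c); im=c["image"].astype(int); hsv=cv2.cvtColor(c["image"],cv2.COLOR_RGB2HSV)
orange=(hsv[...,0]<16)&(hsv[...,0]>5)&(hsv[...,1]>150)&(hsv[...,2]>80)
m=orange&(C[...,2]>0.06)&(C[...,1]<-0.15)
n,l,s,ce=cv2.connectedComponentsWithStats(m.astype(np.uint8))
for i in range(1,n):
    if s[i,4]>15:
        q=C[l==i]; t=q[q[:,2]>q[:,2].max()-0.008]; print("stem",ce[i],s[i,4],np.round(np.median(q,0),4),q[:,2].max(),np.round(t.mean(0),4),len(t))
# rack: red stop, lips
reg=(C[...,1]>0.05)&(C[...,1]<0.42)&(C[...,0]>0.38)&(C[...,0]<0.62)&(C[...,2]>0.012)&(C[...,2]<0.03)
n,l,s,ce=cv2.connectedComponentsWithStats(reg.astype(np.uint8))
for i in range(1,n):
    if s[i,4]>100: print("comp",ce[i],s[i])
lip=reg&(hsv[...,1]<60)&(hsv[...,2]>120)
n,l,s,ce=cv2.connectedComponentsWithStats(lip.astype(np.uint8))
for i in range(1,n):
    if s[i,4]>100:
        q=C[l==i]; rect=cv2.minAreaRect(q[:,:2].astype(np.float32)*1000); print("lip",s[i],rect,np.median(q[:,2])); print(cv2.boxPoints(rect).round(1).tolist())
kn=(C[...,2]>0.07)&(C[...,2]<0.095)&(im.sum(2)<150)&(abs(C[...,0]-.52)<.05)&(abs(C[...,1]+.3)<.06)
q=C[kn];print("knob",len(q),q.mean(0),q.min(0),q.max(0))
yel=(hsv[...,0]>20)&(hsv[...,0]<35)&(hsv[...,1]>150)&(C[...,2]>.025)&(C[...,2]<.04)&(C[...,1]<-.15)
q=C[yel];print("keeper",len(q),cv2.minAreaRect(q[:,:2].astype(np.float32)*1000),np.median(q[:,2]))
E
```

```text
stem [335.54 169.42] 50 [ 0.6446 -0.2306  0.0875] 0.0955806827998591 [ 0.6471 -0.232   0.0906] 25
stem [341.21666667 215.16666667] 60 [ 0.5203 -0.242   0.0872] 0.09435574354705678 [ 0.5222 -0.2433  0.0892] 33
stem [346.53968254 263.57142857] 63 [ 0.3926 -0.2544  0.0871] 0.09316822488166121 [ 0.3925 -0.2543  0.0891] 41
comp [172.06033596 217.13918409] [ 114  191  121   54 2917]
lip [ 125  192  107   26 1240] ((560.9246215820312, 207.95755004882812), (300.8047180175781, 34.824684143066406), 82.0189208984375) 0.019408583778242727
[[522.7999877929688, 61.400001525878906], [557.2999877929688, 56.599998474121094], [599.0999755859375, 354.5], [564.5999755859375, 359.29998779296875]]
lip [ 120  218  108   26 1274] ((487.4674377441406, 219.5957489013672), (300.92071533203125, 34.41862869262695), 81.96589660644531) 0.01930733163241205
[[449.3999938964844, 73.0], [483.5, 68.19999694824219], [525.5, 366.20001220703125], [491.5, 371.0]]
knob 86 [ 0.52650203 -0.29673393  0.08158154] [ 0.50933559 -0.31033267  0.07011871] [ 0.53860875 -0.24066256  0.08805399]
keeper 1624 ((528.0521850585938, -289.083984375), (333.089599609375, 49.672691345214844), 5.348005771636963) 0.03090958930013188
```

View pics/b_mould.png

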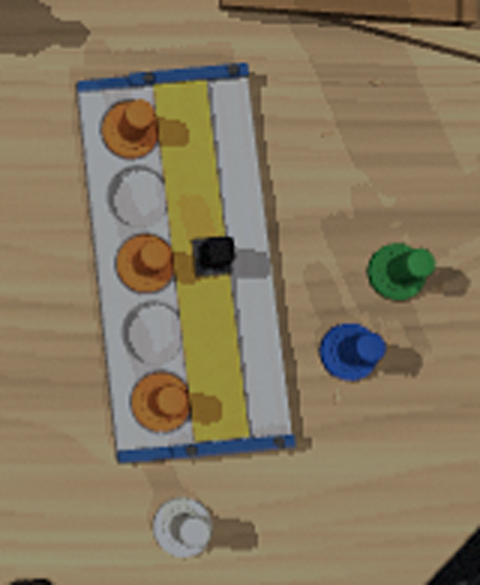

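View pics/b_rack.png

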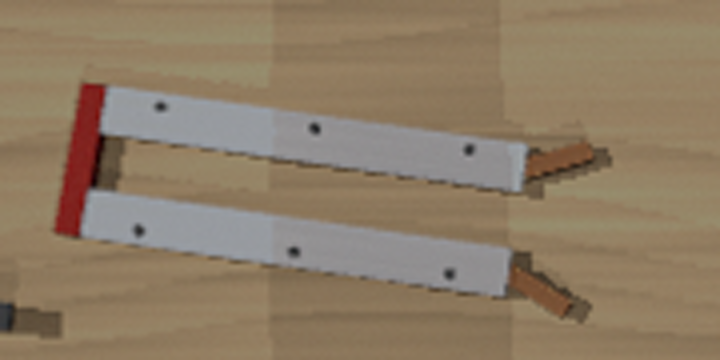

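The crop confirms three orange castings in cavities -128, 0 and +128. The look-alikes are outside the mould. Measured frames: mould origin ≈ (0.521,-0.243) at yaw ≈ 5.2°, rack mouth ≈ (0.503,0.065) at yaw ≈ 82°. First I'll work out the move to the knob.

```bash
cat >> h.py <<'E'
MO=np.array([0.521,-0.2430]); MY=np.deg2rad(5.2)
RO=np.array([0.503,0.065]); RY=np.deg2rad(82.0)
def fr(o,a,x,y):
    return o+np.array([np.cos(a)*x-np.sin(a)*y,np.sin(a)*x+np.cos(a)*y])
def mould(x,y): return fr(MO,MY,x,y)
def rack(x,y): return fr(RO,RY,x,y)
def delta(xy,z,yaw=None):
    s=r.get_state(); p=s["tcp_pos"]; yw=s["eef_rot"][2]; a=np.deg2rad(yw)
    d=np.array([xy[0],xy[1],z])-p
    dx=d[0]*np.cos(a)+d[1]*np.sin(a); dy=d[0]*np.sin(a)-d[1]*np.cos(a)
    out=[dx,dy,-d[2]]
    roll=0 if yaw is None else -np.deg2rad((yaw-yw+180)%360-180)
    print("t",round(s["time_s"],2),"tcp",np.round(p,4),"rot",np.round(s["eef_rot"],1),"w",round(s["gripper_width"],4),"F",np.round(s["contact_force"],1),"-> dx,dy,dz,roll",np.round(out,4),round(roll,3))
E
python3 - <<'E'
from h import *
k=mould(0,-.055);print(k); delta(k,0.20,-84.8)
E
```

```text
[ 0.52598479 -0.29777364]
t 1.55 tcp [ 0.2558 -0.6246  0.2456] rot [ 180.    -0.  -157.7] w 0.088 F [-0.   0.1  0.9] -> dx,dy,dz,roll [-0.3739  0.2     0.0456] -1.273
```

step_arm(motion=[[0.0876,-0.054,0.029,0.0,-0.18],[0.0876,-0.107,0.057,0.0,-0.36],[0.0876,-0.16,0.086,0.0,-0.54],[0.0876,-0.214,0.114,0.0,-0.72],[0.0876,-0.267,0.143,0.0,-0.9]])

```text
time_s: 2.17
tcp_pos: [0.4498, -0.3895, 0.2459]
eef_rot: [-180.0, -0.0, -105.8]
contact_force: [1.7, -0.4, 0.1]
gripper_width: 0.0874
```

```bash
python3 - <<'E'
from h import *
delta(mould(0,-.055),0.15,-84.8)
E
```

```text
t 2.17 tcp [ 0.4498 -0.3895  0.2459] rot [-180.    -0.  -105.8] w 0.0874 F [ 1.7 -0.4  0.1] -> dx,dy,dz,roll [-0.109  -0.0483  0.0959] -0.367
```

step_arm(motion=[[0.0876,-0.055,-0.024,0.02,-0.18],[0.0876,-0.109,-0.048,0.04,-0.36],[0.0876,-0.109,-0.048,0.09,-0.367],[0.0876,-0.109,-0.048,0.096,-0.367],[0.0876,-0.109,-0.048,0.096,-0.367]])

```text
time_s: 2.8
tcp_pos: [0.5252, -0.3005, 0.1503]
eef_rot: [180.0, -0.0, -85.2]
contact_force: [0.1, 0.3, -0.5]
gripper_width: 0.0878
```

```bash
python3 - <<'E'
from h import *
delta(mould(0,-.055),0.065,-84.8)
c=capture("wrist"); save(c,"c_wrist"); C=cloud(c); hsv=cv2.cvtColor(c["image"],cv2.COLOR_RGB2HSV)
for l in["keeper_knob","casting0","mould"]: print(l,[(round(d["p"],2),np.round(d["location"],3).tolist()) for d in spotter.tip_of("wrist",l)])
E
```

```text
t 2.8 tcp [ 0.5252 -0.3005  0.1503] rot [180.   -0.  -85.2] w 0.0878 F [ 0.1  0.3 -0.5] -> dx,dy,dz,roll [-0.0026 -0.0011  0.0853] -0.006
keeper_knob [(0.61, [0.529, -0.3, 0.08])]
casting0 [(0.94, [0.395, -0.253, 0.011]), (0.84, [0.526, -0.243, 0.01]), (0.76, [0.649, -0.233, 0.014]), (0.66, [0.438, -0.433, 0.006]), (0.6, [0.28, -0.273, 0.0])]
mould []
```

View pics/c_wrist.png

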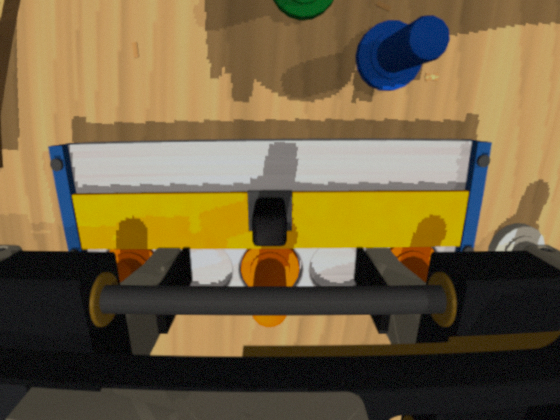

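Wrist view: the knob is centred at (270,220) between the fingers, with the centre casting at (270,270). I'll descend and grip the knob.

step_arm(motion=[[0.0876,-0.002,-0.001,0.05,0],[0.0876,-0.002,-0.001,0.085,0],[0.0876,-0.002,-0.001,0.085,0],[0.02,-0.002,-0.001,0.085,0],[0.02,-0.002,-0.001,0.085,0]], newtons=15)

```text
time_s: 3.62
tcp_pos: [0.5272, -0.2981, 0.0667]
eef_rot: [-179.8, -0.1, -85.1]
contact_force: [-0.6, 0.6, 0.2]
gripper_width: 0.0729
```

step_arm(motion=[[0.02,0,0,0,0],[0.02,0,0,0,0],[0.02,0,0,0,0]])

```text
time_s: 4.0
tcp_pos: [0.526, -0.2977, 0.0648]
eef_rot: [-180.0, -0.0, -85.1]
contact_force: [-0.5, -0.0, -0.8]
gripper_width: 0.0432
```

step_arm(motion=[[0.02,0,0,0,0],[0.02,0,0,0,0],[0.02,0,0,0,0],[0.02,0,0,0,0]])

```text
time_s: 4.5
tcp_pos: [0.5274, -0.2976, 0.0646]
eef_rot: [-179.9, -0.0, -85.1]
contact_force: [5.6, 0.3, -3.7]
gripper_width: 0.0239
```

step_arm(motion=[[0.02,0.01,0,0,0],[0.02,0.02,0,0,0],[0.02,0.03,0,0,0],[0.02,0.036,0,0,0],[0.02,0.036,0,0,0]])

```text
time_s: 5.12
tcp_pos: [0.5305, -0.3315, 0.0644]
eef_rot: [-179.9, 0.1, -85.1]
contact_force: [6.5, 11.5, 0.4]
gripper_width: 0.0237
```

step_arm(motion=[[0.0876,0.034,0,0,0],[0.0876,0.034,0,0,0],[0.0876,0.034,0,0,0],[0.0876,0.034,0,-0.05,0],[0.0876,0.034,0,-0.1,0]])

```text
time_s: 5.75
tcp_pos: [0.5312, -0.3667, 0.1651]
eef_rot: [179.9, 0.0, -85.1]
contact_force: [1.2, 0.0, 0.6]
gripper_width: 0.0683
```

```bash
sed -i 's/MO=np.array.*; MY/MO=np.array([0.523,-0.2430]); MY/' h.py; python3 - <<'E'
from h import *
c=capture("top"); save(c,"d_top",(290,130,450,325),3.0)
c=capture("wrist")
for l in["keeper_knob","casting0","keeper"]:
  for d in spotter.tip_of("wrist",l): print(l,round(d["p"],2),np.round(d["location"],3))
delta(mould(-.128,0),0.16,-84.8)
E
```

```text
keeper_knob 0.66 [ 0.531 -0.328  0.082]
casting0 0.89 [ 0.435 -0.429  0.004]
casting0 0.88 [ 0.514 -0.48   0.001]
casting0 0.76 [ 0.524 -0.243  0.013]Traceback (most recent call last):
  File "<stdin>", line 5, in <module>
ValueError: it knows: casting, glue, keeper_knob, mould, mug, rack, rack_guides, rack_lips, tape
```

My last call repeated the 34 mm shift by mistake, because shifts start from the new commanded pose. The fingers slid off the knob sides. I'll check the effect.

```bash
python3 - <<'E'
from h import *
delta(mould(-.128,0),0.16,-84.8)
c=capture("top")
C=cloud(c);hsv=cv2.cvtColor(c["image"],cv2.COLOR_RGB2HSV)
yel=(hsv[...,0]>20)&(hsv[...,0]<35)&(hsv[...,1]>150)&(C[...,2]>.025)&(C[...,2]<.04)&(C[...,1]<-.15)
q=C[yel];print("keeper",len(q),cv2.minAreaRect(q[:,:2].astype(np.float32)*1000))
E
```

```text
t 5.95 tcp [ 0.5322 -0.3669  0.1659] rot [-179.9   -0.   -85.1] w 0.0839 F [-0.1  0.7 -0.4] -> dx,dy,dz,roll [-0.1235  0.1266  0.0059] -0.005
keeper 385 ((492.068115234375, -323.30767822265625), (253.8017120361328, 49.515018463134766), 5.096940994262695)
```

View pics/d_top.png

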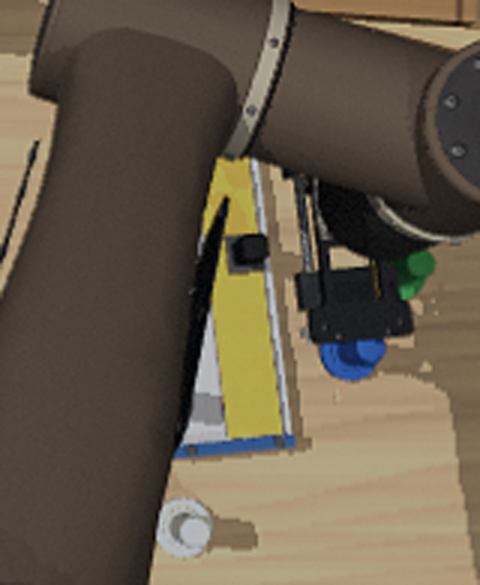

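Keeper is fully back. Next, the first casting (mould x = -128).

step_arm(motion=[[0.0876,-0.042,0.042,0.0,0],[0.0876,-0.084,0.084,0.0,0],[0.0876,-0.123,0.126,0.006,0],[0.0876,-0.123,0.126,0.006,0]])

```text
time_s: 6.5
tcp_pos: [0.391, -0.2533, 0.1569]
eef_rot: [179.8, 0.1, -85.1]
contact_force: [0.4, 0.6, 0.6]
gripper_width: 0.0878
```

```bash
cat >> h.py <<'E'
def spots(cam,l="casting0"):
    for d in spotter.tip_of(cam,l): print(cam,l,round(d["p"],2),np.round(d["location"],3))
def stems(cam,zlo=0.04,zhi=0.13):
    c=capture(cam); C=cloud(c); hsv=cv2.cvtColor(c["image"],cv2.COLOR_RGB2HSV)
    o=(hsv[...,0]<16)&(hsv[...,0]>4)&(hsv[...,1]>150)&(hsv[...,2]>60)&(C[...,2]>zlo)&(C[...,2]<zhi)
    n,l,s,ce=cv2.connectedComponentsWithStats(o.astype(np.uint8))
    for i in range(1,n):
        if s[i,4]>25:
            q=C[l==i]; print(cam,"stem px",np.round(ce[i]),s[i,4],"med",np.round(np.median(q,0),4),"min",np.round(np.percentile(q,3,0),4),"max",np.round(np.percentile(q,97,0),4))
    return c
E
python3 - <<'E'
from h import *
c=stems("wrist"); save(c,"e_w"); spots("wrist"); delta(mould(-.128,0),0.055,-84.8)
E
```

```text
wrist stem px [107. 215.] 1323 med [ 0.5126 -0.249   0.0697] min [ 0.5095 -0.2545  0.0418] max [ 0.5261 -0.2347  0.0893]
wrist stem px [268. 209.] 719 med [ 0.3957 -0.2644  0.0726] min [ 0.3832 -0.2663  0.0422] max [ 0.408  -0.2558  0.0893]
wrist stem px [ 77. 239.] 209 med [ 0.5273 -0.2365  0.0903] min [ 0.521  -0.2403  0.0886] max [ 0.5349 -0.2298  0.0915]
wrist stem px [280. 239.] 55 med [ 0.3861 -0.2483  0.0901] min [ 0.3828 -0.2516  0.0888] max [ 0.3891 -0.2429  0.0914]
wrist casting0 0.94 [ 0.65  -0.232  0.013]
wrist casting0 0.74 [ 0.279 -0.276 -0.003]
wrist casting0 0.67 [ 0.524 -0.239  0.013]
t 6.6 tcp [ 0.3955 -0.2551  0.1582] rot [180.    0.  -85.1] w 0.0877 F [ 0.4 -1.2 -0.3] -> dx,dy,dz,roll [-5.000e-04 -1.000e-04  1.032e-01] -0.005
```

View pics/e_w.png

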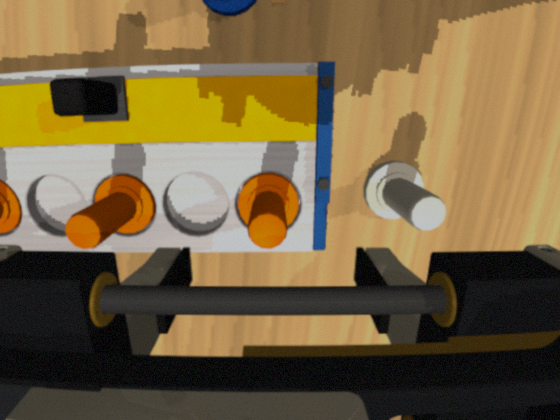

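Wrist view: the target stem is at (268,225), in line with the jaws, with its centre at about (0.3957,-0.253). Descending.

step_arm(motion=[[0.06,-0.002,0,0.02,0],[0.06,-0.002,0,0.06,0],[0.06,-0.002,0,0.1,0],[0.06,-0.002,0,0.103,0],[0.02,-0.002,0,0.103,0]], newtons=25)

```text
time_s: 7.22
tcp_pos: [0.3966, -0.254, 0.0559]
eef_rot: [180.0, -0.0, -85.1]
contact_force: [0.1, 0.1, 1.2]
gripper_width: 0.0545
```

step_arm(motion=[[0.02,0,0,0,0],[0.02,0,0,0,0],[0.02,0,0,0,0],[0.02,0,0,0,0],[0.02,0,0,0,0]])

```text
time_s: 7.85
tcp_pos: [0.3961, -0.2536, 0.0563]
eef_rot: [-179.9, -0.0, -85.1]
contact_force: [-1.2, 2.4, 6.7]
gripper_width: 0.0274
```

step_arm(motion=[[0.02,0,0,-0.02,0],[0.02,0,0,-0.05,0],[0.02,0,0,-0.08,0],[0.02,0,0,-0.08,0]])

```text
time_s: 8.35
tcp_pos: [0.3972, -0.2538, 0.1378]
eef_rot: [-179.7, -0.1, -85.1]
contact_force: [0.8, 0.2, -2.0]
gripper_width: 0.0278
```

```bash
python3 - <<'E'
from h import *
print(rack(-.055,0)); delta(rack(-.055,0),0.10,-98)
E
```

```text
[0.49534548 0.01053526]
t 8.35 tcp [ 0.3972 -0.2538  0.1378] rot [-1.797e+02 -1.000e-01 -8.510e+01] w 0.0278 F [ 0.8  0.2 -2. ] -> dx,dy,dz,roll [-0.255  -0.1203  0.0378] 0.225
```

step_arm(motion=[[0.02,-0.03,-0.014,0,0],[0.02,-0.08,-0.038,0,0.06],[0.02,-0.135,-0.064,0,0.12],[0.02,-0.19,-0.09,0,0.18],[0.02,-0.235,-0.111,0,0.225]])

```text
time_s: 8.98
tcp_pos: [0.4864, -0.0078, 0.1349]
eef_rot: [180.0, -0.0, -98.1]
contact_force: [0.9, -0.2, -2.0]
gripper_width: 0.0274
```

step_arm(motion=[[0.02,0,0,0,0],[0.02,0,0,0,0]])

```text
time_s: 9.22
tcp_pos: [0.4856, -0.01, 0.1347]
eef_rot: [179.9, -0.0, -98.0]
contact_force: [-0.6, -1.5, -1.8]
gripper_width: 0.0277
```

```bash
python3 - <<'E'
from h import *
c=capture("side");save(c,"f_side",(100,100,380,400),2)
c=capture("wrist");save(c,"f_w"); delta(rack(-.055,0),0.05,-98)
C=cloud(c);spots("wrist","rack_guides");spots("wrist","rack_lips")
E
```

```text
t 9.32 tcp [ 0.4857 -0.0108  0.1351] rot [179.9  -0.  -98.1] w 0.0272 F [ 0.3 -1.1 -1.1] -> dx,dy,dz,roll [-0.0225 -0.0066  0.0851] -0.001
```

View pics/f_w.png

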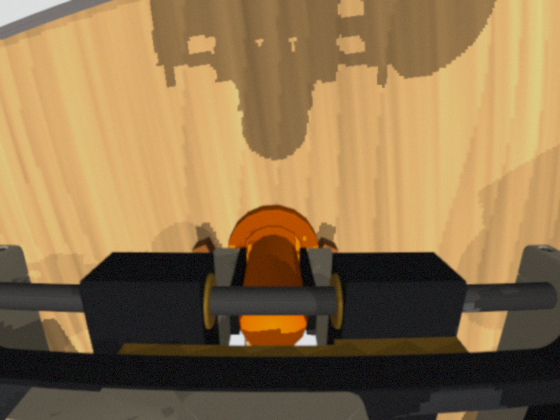

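View pics/f_side.png

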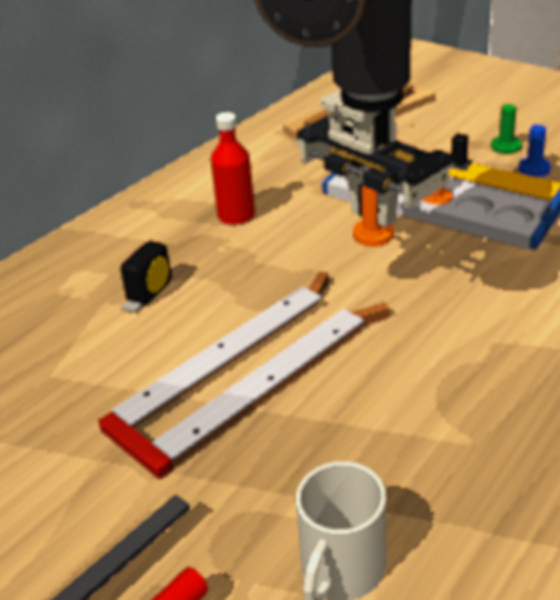

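The casting is held upright (side view at (370,215)) just before the mouth. I'll lower it to the bench at rack x = -55 mm.

step_arm(motion=[[0.02,-0.02,-0.006,0.03,0],[0.02,-0.022,-0.007,0.07,0],[0.02,-0.022,-0.007,0.085,0],[0.02,-0.022,-0.007,0.088,0],[0.02,-0.022,-0.007,0.09,0]])

```text
time_s: 10.05
tcp_pos: [0.4965, 0.0103, 0.0463]
eef_rot: [-180.0, -0.0, -98.0]
contact_force: [-6.8, -0.1, 17.9]
gripper_width: 0.0273
```

step_arm(motion=[[0.02,0,0,0,0],[0.02,0,0,0,0]])

```text
time_s: 10.3
tcp_pos: [0.4971, 0.0109, 0.0464]
eef_rot: [-179.9, 0.1, -98.0]
contact_force: [-0.2, -0.0, 1.3]
gripper_width: 0.0279
```

```bash
python3 - <<'E'
from h import *
delta(rack(-.01,0),0.0465,-98);delta(rack(.22,0),0.0465,-98)
E
```

```text
t 10.3 tcp [0.4971 0.0109 0.0464] rot [-1.799e+02  1.000e-01 -9.800e+01] w 0.0279 F [-0.2 -0.   1.3] -> dx,dy,dz,roll [-0.0444  0.0017 -0.0001] -0.001
t 10.3 tcp [0.4971 0.0109 0.0464] rot [-1.799e+02  1.000e-01 -9.800e+01] w 0.0279 F [-0.2 -0.   1.3] -> dx,dy,dz,roll [-2.744e-01  1.800e-03 -1.000e-04] -0.001
```

step_arm(motion=[[0.02,-0.015,0.001,-0.0005,0],[0.02,-0.03,0.001,-0.0005,0],[0.02,-0.045,0.001,-0.0005,0],[0.02,-0.055,0.001,-0.0005,0],[0.02,-0.065,0.001,-0.0005,0]], newtons=15)

```text
time_s: 10.92
tcp_pos: [0.5046, 0.076, 0.0464]
eef_rot: [-180.0, -0.0, -98.0]
contact_force: [-1.5, -4.0, 6.4]
gripper_width: 0.0277
```

```bash
python3 - <<'E'
from h import *
c=capture("side");save(c,"g_side",(130,200,330,350),4)
delta(rack(.22,0),0.0465,-98)
E
```

```text
t 10.97 tcp [0.505  0.077  0.0464] rot [-180.    0.  -98.] w 0.0274 F [-3.4  1.6  7.8] -> dx,dy,dz,roll [-2.079e-01  2.000e-04 -1.000e-04] 0.001
```

View pics/g_side.png

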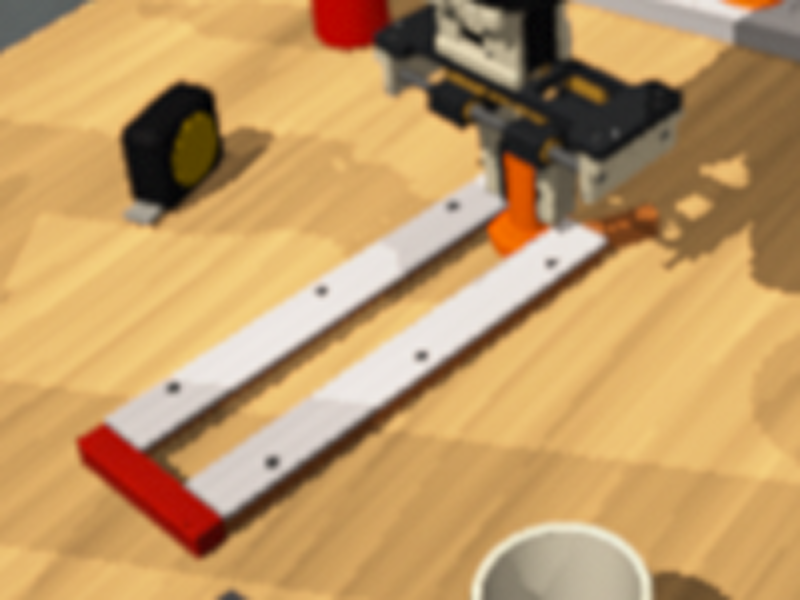

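The foot has entered under the lips ((515,235) in the crop). I'll continue down the lane.

step_arm(motion=[[0.02,-0.02,0,0,0],[0.02,-0.045,0,0,0],[0.02,-0.07,0,0,0],[0.02,-0.095,0,0,0],[0.02,-0.12,0,0,0]])

```text
time_s: 11.6
tcp_pos: [0.5211, 0.1948, 0.0464]
eef_rot: [180.0, -0.1, -98.0]
contact_force: [0.3, -5.2, 7.3]
gripper_width: 0.0275
```

step_arm(motion=[[0.02,-0.025,0,0,0],[0.02,-0.05,0,0,0],[0.02,-0.07,0,0,0],[0.02,-0.085,0,0,0],[0.02,-0.085,0,0,0]])

```text
time_s: 12.22
tcp_pos: [0.5336, 0.2805, 0.0464]
eef_rot: [-179.9, 0.1, -97.9]
contact_force: [-0.7, 2.9, 3.5]
gripper_width: 0.0277
```

step_arm(motion=[[0.055,0,0,0,0],[0.055,0,0,0,0],[0.055,0,0,0,0],[0.055,0,0,0,0]])

```text
time_s: 12.72
tcp_pos: [0.533, 0.2781, 0.046]
eef_rot: [180.0, -0.0, -98.0]
contact_force: [0.2, 0.1, 1.2]
gripper_width: 0.0538
```

step_arm(motion=[[0.06,0,0,-0.03,0],[0.06,0,0,-0.09,0],[0.06,0,0,-0.114,0]])

```text
time_s: 13.1
tcp_pos: [0.5343, 0.2791, 0.1637]
eef_rot: [-179.8, 0.2, -98.0]
contact_force: [-0.3, 0.3, -0.8]
gripper_width: 0.0602
```

```bash
python3 - <<'E'
from h import *
c=stems("top");save(c,"h_top"); c=stems("side");save(c,"h_side")
delta(mould(0,0),0.16,-84.8)
E
```

```text
top stem px [335. 171.] 76 med [ 0.6407 -0.2285  0.0835] min [ 0.6358 -0.239   0.0437] max [ 0.659  -0.2155  0.0926]
top stem px [149. 213.] 63 med [0.529  0.2732 0.0748] min [0.5203 0.2686 0.0421] max [0.5446 0.2872 0.0831]
top stem px [340. 216.] 75 med [ 0.5179 -0.2383  0.0857] min [ 0.509  -0.2519  0.0473] max [ 0.5346 -0.2266  0.0936]
side stem px [436.  93.] 1666 med [ 0.4686 -1.2403  0.0861] min [ 0.3035 -1.2568  0.0431] max [ 0.6583 -1.2253  0.1277]
side stem px [281. 177.] 119 med [ 0.6423 -0.2194  0.0671] min [ 0.6355 -0.2328  0.0413] max [ 0.6563 -0.2134  0.0901]
side stem px [206. 188.] 34 med [ 0.7817 -0.027   0.0799] min [ 0.7768 -0.0354  0.0425] max [ 0.7896 -0.0251  0.1109]
side stem px [317. 187.] 124 med [ 0.5161 -0.2296  0.0673] min [ 0.5081 -0.2405  0.0415] max [ 0.5286 -0.2244  0.09  ]
side stem px [198. 285.] 191 med [0.5243 0.2884 0.0627] min [0.5191 0.2726 0.041 ] max [0.5372 0.2956 0.0812]
t 13.2 tcp [0.5346 0.2793 0.1638] rot [-179.8    0.3  -98. ] w 0.0601 F [ 0.6  0.4 -0.1] -> dx,dy,dz,roll [ 0.5189 -0.0613  0.0038] -0.231
```

View pics/h_side.png

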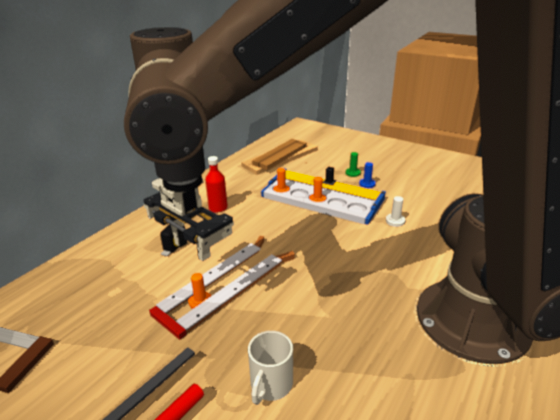

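View pics/h_top.png

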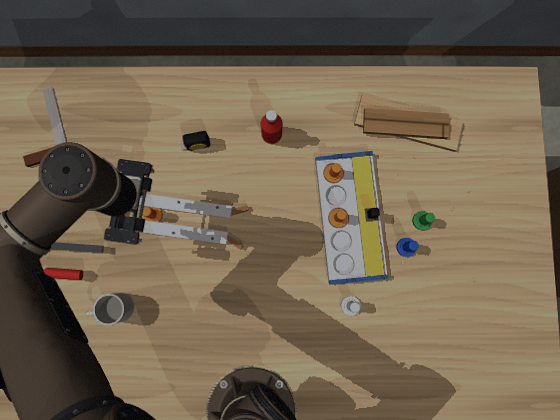

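Casting 1 stands in the lane (top (152,213), side (198,290)). Two remain in the mould, at top (333,173) and (339,217). Next, the centre casting.

step_arm(motion=[[0.0876,0.055,-0.006,0,0],[0.0876,0.11,-0.012,0,-0.05],[0.0876,0.17,-0.018,0,-0.1],[0.0876,0.23,-0.025,0,-0.15],[0.0876,0.29,-0.032,0,-0.2]])

```text
time_s: 13.82
tcp_pos: [0.5235, -0.0152, 0.1593]
eef_rot: [179.9, -0.0, -86.5]
contact_force: [2.0, 0.4, -0.1]
gripper_width: 0.0877
```

```bash
python3 - <<'E'
from h import *
delta(mould(0,0),0.16,-84.8)
E
```

```text
t 13.82 tcp [ 0.5235 -0.0152  0.1593] rot [179.9  -0.  -86.5] w 0.0877 F [ 2.   0.4 -0.1] -> dx,dy,dz,roll [ 0.2273  0.0145 -0.0007] -0.029
```

step_arm(motion=[[0.07,0.06,0.004,0,-0.03],[0.07,0.12,0.008,0,-0.03],[0.07,0.18,0.011,0,-0.03],[0.07,0.226,0.014,0,-0.03],[0.07,0.226,0.014,0,-0.03]])

```text
time_s: 14.45
tcp_pos: [0.5227, -0.2425, 0.1586]
eef_rot: [179.9, 0.0, -85.1]
contact_force: [-0.0, 0.0, -0.7]
gripper_width: 0.0703
```

```bash
python3 - <<'E'
from h import *
c=stems("wrist"); save(c,"i_w"); delta(mould(0,0),0.055,-84.8)
E
```

```text
wrist stem px [273. 210.] 723 med [ 0.5239 -0.2524  0.0732] min [ 0.5113 -0.2545  0.0422] max [ 0.5361 -0.2434  0.0893]
wrist stem px [114. 216.] 1276 med [ 0.64   -0.238   0.0705] min [ 0.6364 -0.2433  0.0424] max [ 0.6544 -0.2232  0.0892]
wrist stem px [ 85. 238.] 217 med [ 0.6537 -0.2261  0.0904] min [ 0.6469 -0.23    0.089 ] max [ 0.6619 -0.2183  0.0917]
t 14.5 tcp [ 0.5229 -0.2411  0.1587] rot [179.9   0.  -85. ] w 0.0702 F [ 0.3  0.8 -0.4] -> dx,dy,dz,roll [0.0019 0.     0.1037] -0.004
```

View pics/i_w.png

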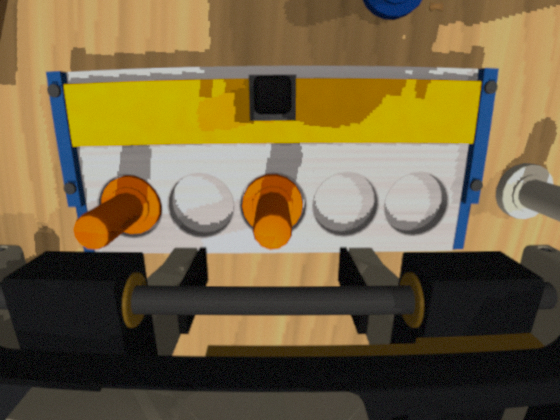

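The stem at (272,225) is centred at (0.5237,-0.2405), so the TCP is aligned. Descend, grip and lift.

step_arm(motion=[[0.06,0,0,0.02,0],[0.06,0,0,0.06,0],[0.06,0,0,0.1,0],[0.06,0,0,0.103,0],[0.02,0,0,0.103,0]], newtons=25)

```text
time_s: 15.12
tcp_pos: [0.5245, -0.2393, 0.0578]
eef_rot: [-180.0, -0.0, -84.8]
contact_force: [-0.0, -0.2, 0.6]
gripper_width: 0.0543
```

step_arm(motion=[[0.02,0,0,0,0],[0.02,0,0,0,0],[0.02,0,0,0,0],[0.02,0,0,0,0],[0.02,0,0,0,0]])

```text
time_s: 15.75
tcp_pos: [0.5241, -0.2398, 0.058]
eef_rot: [-180.0, -0.0, -84.8]
contact_force: [-2.2, 1.8, 6.2]
gripper_width: 0.0274
```

step_arm(motion=[[0.02,0,0,-0.02,0],[0.02,0,0,-0.05,0],[0.02,0,0,-0.08,0],[0.02,0,0,-0.08,0]])

```text
time_s: 16.25
tcp_pos: [0.5253, -0.2401, 0.1396]
eef_rot: [-179.7, -0.1, -84.8]
contact_force: [0.4, -0.1, -0.9]
gripper_width: 0.0277
```

```bash
python3 - <<'E'
from h import *
delta(rack(-.055,0),0.135,-98)
E
```

```text
t 16.25 tcp [ 0.5253 -0.2401  0.1396] rot [-1.797e+02 -1.000e-01 -8.480e+01] w 0.0277 F [ 0.4 -0.1 -0.9] -> dx,dy,dz,roll [-0.2523  0.0073  0.0046] 0.23
```

step_arm(motion=[[0.02,-0.03,0.001,0,0.03],[0.02,-0.08,0.002,0,0.09],[0.02,-0.14,0.004,0,0.15],[0.02,-0.2,0.006,0,0.2],[0.02,-0.25,0.007,0,0.23]])

```text
time_s: 16.88
tcp_pos: [0.4934, 0.0104, 0.1364]
eef_rot: [179.9, -0.0, -98.1]
contact_force: [1.8, 0.1, -0.3]
gripper_width: 0.0276
```

step_arm(motion=[[0.02,0,0,0,0],[0.02,0,0,0,0]])

```text
time_s: 17.12
tcp_pos: [0.494, 0.0086, 0.1365]
eef_rot: [179.9, -0.0, -98.0]
contact_force: [0.1, -0.1, -0.6]
gripper_width: 0.0276
```

```bash
python3 - <<'E'
from h import *
c=capture("side");save(c,"j_side",(100,100,380,400),2); delta(rack(-.055,0),0.048,-98)
E
```

```text
t 17.18 tcp [0.4941 0.0081 0.1365] rot [179.9  -0.  -98. ] w 0.0276 F [ 0.9  0.6 -0.7] -> dx,dy,dz,roll [-0.0026 -0.0009  0.0885] -0.001
```

View pics/j_side.png

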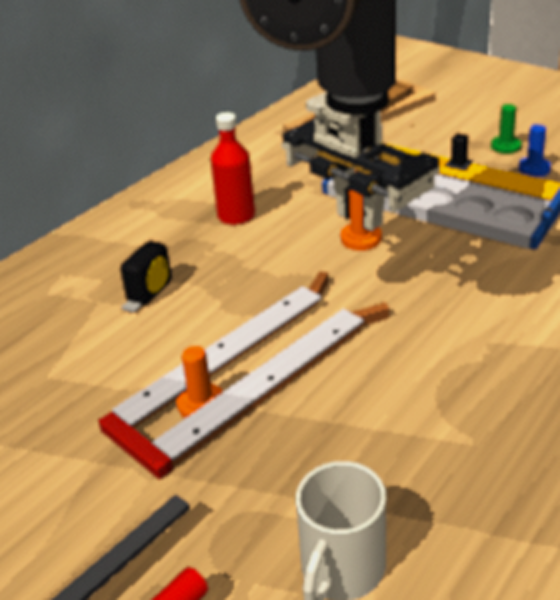

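The casting is held upright before the mouth at (360,220), and casting 1 is still at (197,380). Lowering now.

step_arm(motion=[[0.02,-0.003,-0.001,0.03,0],[0.02,-0.003,-0.001,0.07,0],[0.02,-0.003,-0.001,0.084,0],[0.02,-0.003,-0.001,0.087,0],[0.02,-0.003,-0.001,0.089,0]])

```text
time_s: 17.8
tcp_pos: [0.4967, 0.0113, 0.0489]
eef_rot: [-179.9, 0.0, -98.0]
contact_force: [0.9, 0.2, -1.6]
gripper_width: 0.0276
```

step_arm(motion=[[0.02,0,0,0,0],[0.02,0,0,0,0]])

```text
time_s: 18.05
tcp_pos: [0.4963, 0.0117, 0.0489]
eef_rot: [-179.9, 0.0, -98.0]
contact_force: [-0.3, 0.2, -1.2]
gripper_width: 0.0277
```

```bash
python3 - <<'E'
from h import *
delta(rack(.01,0),0.048,-98)
E
```

```text
t 18.05 tcp [0.4963 0.0117 0.0489] rot [-179.9    0.   -98. ] w 0.0277 F [-0.3  0.2 -1.2] -> dx,dy,dz,roll [-0.0637  0.0008  0.0009] -0.0
```

step_arm(motion=[[0.02,0,0,0.001,0],[0.02,0,0,0.001,0]])

```text
time_s: 18.3
tcp_pos: [0.4963, 0.0117, 0.0479]
eef_rot: [-179.9, 0.0, -98.0]
contact_force: [-2.0, 0.9, 6.9]
gripper_width: 0.0276
```

step_arm(motion=[[0.02,0,0,0.001,0],[0.02,0,0,0.001,0]])

```text
time_s: 18.55
tcp_pos: [0.4963, 0.0117, 0.0479]
eef_rot: [-179.9, 0.0, -98.0]
contact_force: [-6.2, 1.1, 19.7]
gripper_width: 0.0277
```

step_arm(motion=[[0.02,-0.015,0.001,-0.0015,0],[0.02,-0.03,0.001,-0.0015,0],[0.02,-0.045,0.001,-0.0015,0],[0.02,-0.055,0.001,-0.0015,0],[0.02,-0.065,0.001,-0.0015,0]], newtons=15)

```text
time_s: 19.18
tcp_pos: [0.5041, 0.0765, 0.0479]
eef_rot: [180.0, -0.1, -98.0]
contact_force: [-0.7, -4.5, 7.2]
gripper_width: 0.0278
```

```bash
python3 - <<'E'
from h import *
c=capture("side");save(c,"k_side",(130,200,330,350),4)
delta(rack(.14,0),0.048,-98)
E
```

```text
t 19.23 tcp [0.5046 0.0776 0.0479] rot [-180.    -0.   -97.9] w 0.0276 F [-2.  -1.6  6.7] -> dx,dy,dz,roll [-1.273e-01 -3.000e-04 -1.000e-04] 0.001
```

View pics/k_side.png

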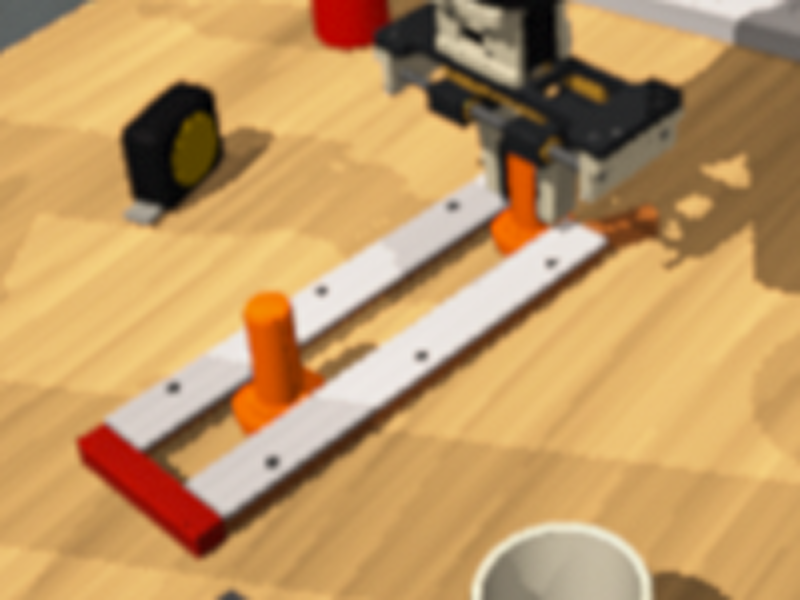

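Casting 2 is entering the lane under the lips. I'll slide it to rack x ≈ 0.14 and release.

step_arm(motion=[[0.02,-0.025,0,0,0],[0.02,-0.055,0,0,0],[0.02,-0.085,0,0,0],[0.02,-0.11,0,0,0],[0.02,-0.126,0,0,0]])

```text
time_s: 19.85
tcp_pos: [0.5216, 0.2019, 0.0479]
eef_rot: [-180.0, -0.1, -97.9]
contact_force: [-1.1, -5.6, 8.2]
gripper_width: 0.028
```

step_arm(motion=[[0.02,0,0,0,0],[0.055,0,0,0,0],[0.055,0,0,0,0],[0.055,0,0,0,0],[0.055,0,0,0,0]])

```text
time_s: 20.48
tcp_pos: [0.5215, 0.2004, 0.0475]
eef_rot: [180.0, -0.0, -98.0]
contact_force: [0.7, 1.0, 0.2]
gripper_width: 0.0542
```

step_arm(motion=[[0.06,0,0,-0.03,0],[0.06,0,0,-0.09,0],[0.06,0,0,-0.112,0]])

```text
time_s: 20.85
tcp_pos: [0.5229, 0.2014, 0.1632]
eef_rot: [-179.8, 0.2, -98.0]
contact_force: [-0.3, -0.2, -0.2]
gripper_width: 0.0598
```

```bash
python3 - <<'E'
from h import *
c=stems("top");save(c,"l_top"); c=capture("side");save(c,"l_side")
delta(mould(.128,0),0.16,-84.8)
E
```

```text
top stem px [335. 171.] 71 med [ 0.6407 -0.2284  0.0822] min [ 0.6355 -0.2398  0.0453] max [ 0.6595 -0.2154  0.0916]
top stem px [179. 217.] 52 med [0.517  0.1926 0.0724] min [0.5087 0.1884 0.0412] max [0.5334 0.2025 0.0829]
t 20.95 tcp [0.523  0.2015 0.1628] rot [-179.8    0.2  -98. ] w 0.06 F [-1.  -0.1  0.6] -> dx,dy,dz,roll [ 0.4109 -0.1866  0.0028] -0.231
```

View pics/l_side.png

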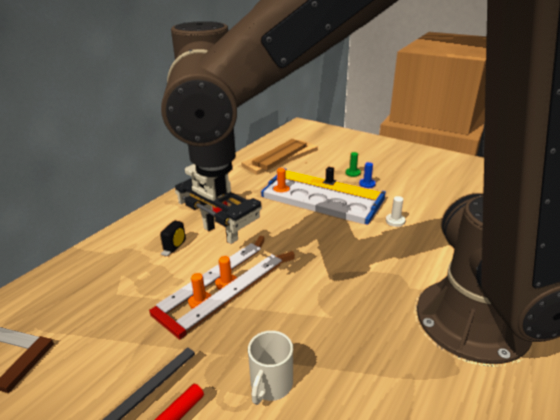

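Both castings stand in the lane at side (198,290) and (225,270). One is left, at mould +128. I'll route clear of the glue bottle.

step_arm(motion=[[0.0876,0.055,-0.009,0,0],[0.0876,0.11,-0.018,0,-0.05],[0.0876,0.17,-0.027,0,-0.1],[0.0876,0.23,-0.036,0,-0.15],[0.0876,0.29,-0.045,0,-0.2]])

```text
time_s: 21.58
tcp_pos: [0.5249, -0.0946, 0.1589]
eef_rot: [180.0, 0.0, -86.5]
contact_force: [1.9, -0.2, -0.6]
gripper_width: 0.0877
```

step_arm(motion=[[0.0876,0.06,0.0,0,-0.03],[0.0876,0.11,0.0,0,-0.03]])

```text
time_s: 21.82
tcp_pos: [0.5315, -0.2047, 0.1587]
eef_rot: [179.9, 0.0, -84.9]
contact_force: [1.3, 1.0, 0.1]
gripper_width: 0.0881
```

```bash
python3 - <<'E'
from h import *
delta(mould(.128,0),0.16,-84.8)
E
```

```text
t 21.82 tcp [ 0.5315 -0.2047  0.1587] rot [179.9   0.  -84.9] w 0.0881 F [1.3 1.  0.1] -> dx,dy,dz,roll [ 0.0372 -0.1162 -0.0013] -0.001
```

step_arm(motion=[[0.07,0.018,-0.058,0,0],[0.07,0.036,-0.116,0,0],[0.07,0.036,-0.116,0,0],[0.07,0.036,-0.116,0,0]])

```text
time_s: 22.32
tcp_pos: [0.65, -0.2279, 0.1576]
eef_rot: [179.8, 0.0, -84.9]
contact_force: [-0.5, -0.3, 0.1]
gripper_width: 0.07
```

```bash
python3 - <<'E'
from h import *
c=stems("wrist"); save(c,"m_w"); delta(mould(.128,0),0.057,-84.8)
E
```

```text
wrist stem px [273. 206.] 689 med [ 0.6515 -0.2414  0.073 ] min [ 0.6391 -0.2433  0.0425] max [ 0.6634 -0.2324  0.0892]
t 22.38 tcp [ 0.6499 -0.2278  0.1585] rot [179.9   0.  -84.9] w 0.0703 F [-0.5  0.   0.2] -> dx,dy,dz,roll [ 0.0037 -0.0003  0.1015] -0.001
```

View pics/m_w.png

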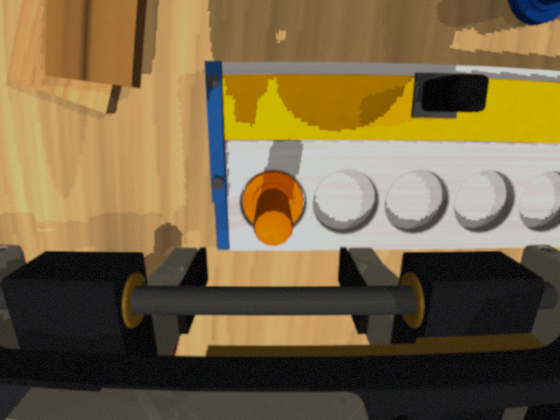

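The stem at (272,220) is centred at (0.6513,-0.2293), so I'll make a slight correction, descend and grip.

step_arm(motion=[[0.06,0.0015,-0.001,0.02,0],[0.06,0.0015,-0.001,0.06,0],[0.06,0.0015,-0.001,0.1,0],[0.06,0.0015,-0.001,0.102,0],[0.02,0.0015,-0.001,0.102,0]], newtons=25)

```text
time_s: 23.0
tcp_pos: [0.6524, -0.2294, 0.0587]
eef_rot: [-179.9, -0.0, -84.8]
contact_force: [0.3, 0.6, 0.1]
gripper_width: 0.0547
```

step_arm(motion=[[0.02,0,0,0,0],[0.02,0,0,0,0],[0.02,0,0,0,0],[0.02,0,0,0,0],[0.02,0,0,0,0]])

```text
time_s: 23.62
tcp_pos: [0.6518, -0.2295, 0.0585]
eef_rot: [180.0, -0.0, -84.8]
contact_force: [-3.3, 0.5, 6.9]
gripper_width: 0.0273
```

step_arm(motion=[[0.02,0,0,-0.02,0],[0.02,0,0,-0.05,0],[0.02,0,0,-0.08,0],[0.02,0,0,-0.08,0]])

```text
time_s: 24.12
tcp_pos: [0.6538, -0.2296, 0.1406]
eef_rot: [-179.7, -0.1, -84.8]
contact_force: [-0.2, -0.2, -1.9]
gripper_width: 0.0273
```

```bash
python3 - <<'E'
from h import *
delta(rack(-.055,0),0.135,-98)
E
```

```text
t 24.12 tcp [ 0.6538 -0.2296  0.1406] rot [-1.797e+02 -1.000e-01 -8.480e+01] w 0.0273 F [-0.2 -0.2 -1.9] -> dx,dy,dz,roll [-0.2534  0.1362  0.0056] 0.23
```

step_arm(motion=[[0.02,-0.015,0.025,0,0.03],[0.02,-0.05,0.065,0,0.09],[0.02,-0.1,0.1,0,0.15],[0.02,-0.155,0.125,0,0.2],[0.02,-0.21,0.135,0,0.23]])

```text
time_s: 24.75
tcp_pos: [0.4966, -0.0314, 0.137]
eef_rot: [179.9, 0.0, -98.2]
contact_force: [1.7, 0.4, -1.7]
gripper_width: 0.0278
```

step_arm(motion=[[0.02,-0.03,0,0,0],[0.02,-0.036,0,0,0],[0.02,-0.036,0,0,0]])

```text
time_s: 25.12
tcp_pos: [0.5035, 0.0034, 0.137]
eef_rot: [179.9, -0.0, -98.0]
contact_force: [-0.2, -0.1, -1.4]
gripper_width: 0.0274
```

```bash
python3 - <<'E'
from h import *
c=capture("side");save(c,"n_side",(100,100,380,400),2); delta(rack(-.055,0),0.050,-98)
E
```

```text
t 25.18 tcp [0.5035 0.0029 0.137 ] rot [179.9  -0.  -98. ] w 0.0275 F [-0.1  0.1 -2.6] -> dx,dy,dz,roll [-0.0064  0.0091  0.087 ] -0.0
```

View pics/n_side.png

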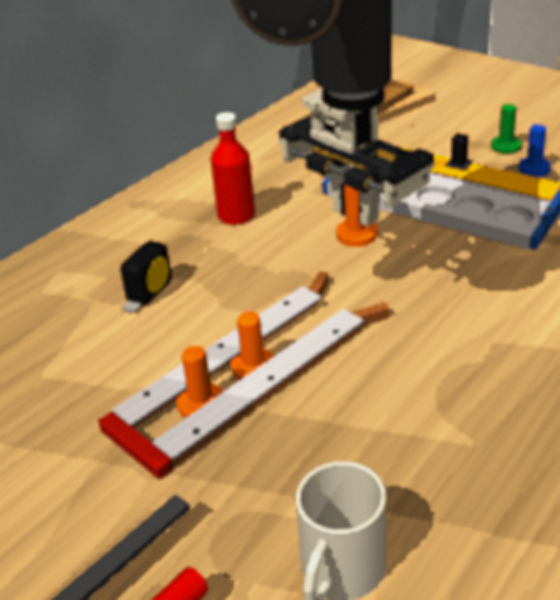

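Held upright at (355,215), with the other two in the lane. Lowering.

step_arm(motion=[[0.02,-0.006,0.009,0.03,0],[0.02,-0.006,0.009,0.07,0],[0.02,-0.006,0.009,0.084,0],[0.02,-0.006,0.009,0.087,0],[0.02,-0.006,0.009,0.088,0]])

```text
time_s: 25.8
tcp_pos: [0.4965, 0.0104, 0.0503]
eef_rot: [-179.9, 0.0, -98.0]
contact_force: [0.1, 0.5, -1.1]
gripper_width: 0.0274
```

step_arm(motion=[[0.02,0,0,0,0],[0.02,0,0,0.001,0],[0.02,0,0,0.001,0]])

```text
time_s: 26.18
tcp_pos: [0.4959, 0.0106, 0.0489]
eef_rot: [-180.0, 0.0, -98.0]
contact_force: [1.0, 0.7, -0.8]
gripper_width: 0.0275
```

```bash
python3 - <<'E'
from h import *
delta(rack(.01,0),0.048,-98)
E
```

```text
t 26.18 tcp [0.4959 0.0106 0.0489] rot [-180.    0.  -98.] w 0.0275 F [ 1.   0.7 -0.8] -> dx,dy,dz,roll [-0.0648  0.0006  0.0009] -0.0
```

step_arm(motion=[[0.02,0,0,0.001,0],[0.02,0,0,0.001,0]])

```text
time_s: 26.42
tcp_pos: [0.4959, 0.0106, 0.0484]
eef_rot: [-180.0, 0.0, -98.0]
contact_force: [-3.4, 1.0, 9.5]
gripper_width: 0.0275
```

Touching. Sliding in.

step_arm(motion=[[0.02,-0.015,0.0005,-0.0005,0],[0.02,-0.03,0.0005,-0.0005,0],[0.02,-0.045,0.0005,-0.0005,0],[0.02,-0.055,0.0005,-0.0005,0],[0.02,-0.065,0.0005,-0.0005,0]], newtons=15)

```text
time_s: 27.05
tcp_pos: [0.5045, 0.0756, 0.0485]
eef_rot: [-180.0, -0.0, -98.0]
contact_force: [0.0, -4.6, 6.7]
gripper_width: 0.0276
```

step_arm(motion=[[0.02,-0.015,0,0,0],[0.02,-0.03,0,0,0],[0.02,-0.045,0,0,0],[0.02,-0.05,0,0,0],[0.02,-0.05,0,0,0]])

```text
time_s: 27.68
tcp_pos: [0.5116, 0.1257, 0.0484]
eef_rot: [-180.0, 0.0, -97.9]
contact_force: [-2.6, 1.3, 6.8]
gripper_width: 0.0277
```

```bash
python3 - <<'E'
from h import *
c=capture("side");save(c,"o_side",(130,200,330,350),4)
delta(rack(.06,0),0.048,-98)
E
```

```text
t 27.73 tcp [0.5116 0.1257 0.0484] rot [-180.    0.  -98.] w 0.0278 F [-1.3  1.5  6.7] -> dx,dy,dz,roll [0.0013 0.0001 0.0004] 0.001
```

View pics/o_side.png

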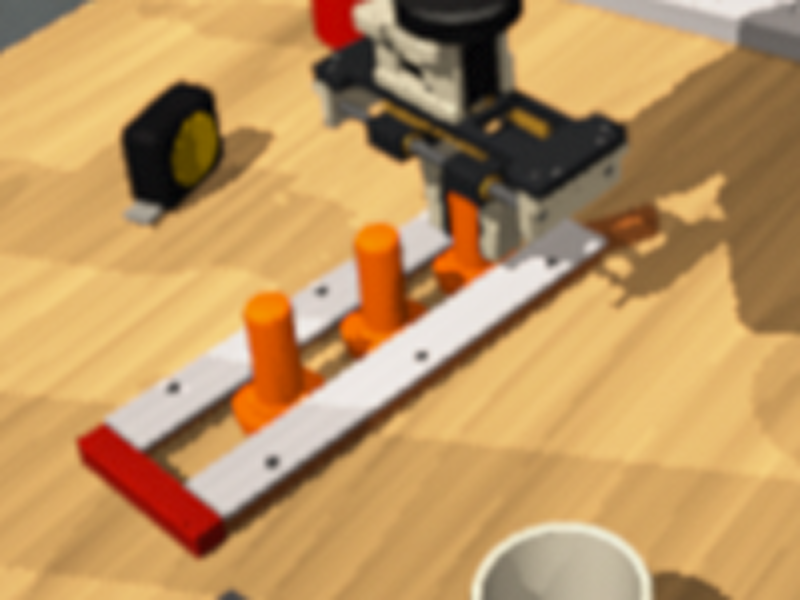

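All three castings are in single file in the lane. Release and rise.

step_arm(motion=[[0.055,0,0,0,0],[0.055,0,0,0,0],[0.055,0,0,0,0],[0.055,0,0,0,0]])

```text
time_s: 28.22
tcp_pos: [0.5112, 0.1245, 0.0479]
eef_rot: [180.0, -0.0, -98.0]
contact_force: [0.0, -1.3, -0.1]
gripper_width: 0.0545
```

step_arm(motion=[[0.06,0,0,-0.03,0],[0.06,0,0,-0.09,0],[0.06,0,0,-0.112,0]])

```text
time_s: 28.6
tcp_pos: [0.5127, 0.1251, 0.1635]
eef_rot: [-179.8, 0.2, -98.0]
contact_force: [-0.5, 0.9, -0.6]
gripper_width: 0.0599
```

```bash
python3 - <<'E'
from h import *
spots_=capture("top"); spots("top","keeper_knob")
print(mould(0,-.089)); delta(mould(0,-.089),0.16,-84.8)
E
```

```text
top keeper_knob 0.69 [ 0.53  -0.334  0.082]
[ 0.5310663  -0.33163371]
t 28.7 tcp [0.5128 0.1252 0.1632] rot [-179.7    0.2  -98. ] w 0.0599 F [ 0.   0.4 -1.6] -> dx,dy,dz,roll [ 0.4499 -0.0817  0.0032] -0.23
```

step_arm(motion=[[0.0876,0.055,-0.01,0,0],[0.0876,0.11,-0.02,0,-0.05],[0.0876,0.17,-0.031,0,-0.1],[0.0876,0.23,-0.042,0,-0.15],[0.0876,0.29,-0.053,0,-0.2]])

```text
time_s: 29.32
tcp_pos: [0.5228, -0.172, 0.1593]
eef_rot: [180.0, 0.0, -86.5]
contact_force: [1.9, -0.1, 0.2]
gripper_width: 0.0877
```

step_arm(motion=[[0.0876,0.06,-0.001,0,-0.03],[0.0876,0.12,-0.002,0,-0.03],[0.0876,0.158,-0.002,0,-0.03],[0.0876,0.158,-0.002,0,-0.03]])

```text
time_s: 29.82
tcp_pos: [0.5338, -0.3301, 0.1581]
eef_rot: [179.9, 0.0, -85.1]
contact_force: [-0.0, 0.3, -0.6]
gripper_width: 0.0878
```

```bash
python3 - <<'E'
from h import *
c=capture("wrist"); save(c,"p_w"); spots("wrist","keeper_knob"); delta(mould(0,-.089),0.065,-84.8)
E
```

```text
wrist keeper_knob 0.83 [ 0.536 -0.332  0.081]
t 29.93 tcp [ 0.534  -0.3278  0.1587] rot [ 1.799e+02  1.000e-01 -8.490e+01] w 0.0877 F [0.1 0.  0.6] -> dx,dy,dz,roll [0.0036 0.0032 0.0937] -0.002
```

View pics/p_w.png

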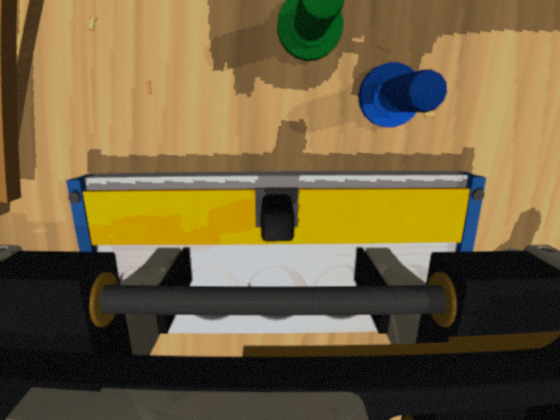

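The mould is empty. The knob at (277,215) is between the jaws. Descend and grip it.

step_arm(motion=[[0.0876,0.004,0.002,0.04,0],[0.06,0.004,0.002,0.09,0],[0.06,0.004,0.002,0.094,0],[0.06,0.004,0.002,0.094,0],[0.015,0.004,0.002,0.094,0]])

```text
time_s: 30.55
tcp_pos: [0.5347, -0.3319, 0.0684]
eef_rot: [-179.8, -0.1, -84.8]
contact_force: [0.3, -0.2, -0.8]
gripper_width: 0.0553
```

step_arm(motion=[[0.015,0,0,0,0],[0.015,0,0,0,0],[0.015,0,0,0,0],[0.015,0,0,0,0],[0.015,0,0,0,0]])

```text
time_s: 31.18
tcp_pos: [0.5307, -0.3321, 0.0663]
eef_rot: [179.8, 0.0, -84.9]
contact_force: [-7.7, 0.4, 6.7]
gripper_width: 0.0241
```

step_arm(motion=[[0.015,-0.01,0,0,0],[0.015,-0.02,0,0,0],[0.015,-0.03,0,0,0],[0.015,-0.034,0,0,0]])

```text
time_s: 31.68
tcp_pos: [0.5275, -0.2982, 0.0663]
eef_rot: [179.8, 0.0, -84.9]
contact_force: [-8.1, -3.0, 6.8]
gripper_width: 0.0237
```

step_arm(motion=[[0.015,-0.0015,0,0,0],[0.015,-0.0015,0,0,0]])

```text
time_s: 31.92
tcp_pos: [0.5274, -0.2972, 0.0663]
eef_rot: [179.8, 0.0, -84.9]
contact_force: [-7.9, -3.3, 7.1]
gripper_width: 0.0239
```

step_arm(motion=[[0.015,-0.002,0,0,0],[0.015,-0.002,0,0,0]])

```text
time_s: 32.17
tcp_pos: [0.5274, -0.297, 0.0663]
eef_rot: [179.8, -0.1, -84.9]
contact_force: [-8.0, -15.1, 2.2]
gripper_width: 0.0241
```

step_arm(motion=[[0.015,-0.002,0,0,0],[0.015,-0.002,0,0,0]])

```text
time_s: 32.42
tcp_pos: [0.5274, -0.2958, 0.0664]
eef_rot: [179.8, -0.2, -84.9]
contact_force: [-8.3, -19.2, 1.6]
gripper_width: 0.0243
```

At the home stop (force rose to 19 N). Back off the preload, open and rise.

step_arm(motion=[[0.06,0.003,0,0,0],[0.06,0.003,0,0,0],[0.06,0.003,0,0,0],[0.06,0.003,0,0,0],[0.06,0.003,0,0,0]])

```text
time_s: 33.05
tcp_pos: [0.53, -0.2952, 0.0661]
eef_rot: [-180.0, 0.0, -84.8]
contact_force: [0.7, 0.3, 0.8]
gripper_width: 0.0596
```

step_arm(motion=[[0.0876,0,0,-0.03,0],[0.0876,0,0,-0.09,0],[0.0876,0,0,-0.15,0],[0.0876,0.06,0,-0.18,0],[0.0876,0.12,0,-0.18,0]])

```text
time_s: 33.67
tcp_pos: [0.5423, -0.4144, 0.2506]
eef_rot: [-179.7, -0.2, -84.7]
contact_force: [2.1, 0.3, -0.2]
gripper_width: 0.0871
```

step_arm(motion=[[0.0876,0.05,0,0,0],[0.0876,0.08,0,0,0],[0.0876,0.08,0,0,0],[0.0876,0.08,0,0,0]])

```text
time_s: 34.17
tcp_pos: [0.5475, -0.4927, 0.2456]
eef_rot: [180.0, 0.0, -84.9]
contact_force: [0.7, 1.1, -0.1]
gripper_width: 0.0878
```

```bash
python3 - <<'E'
from h import *
c=stems("top"); save(c,"q_top"); spots("top","keeper_knob"); spots("top"); 
for l in("mug","tape","glue"): spots("top",l)
C=cloud(c);hsv=cv2.cvtColor(c["image"],cv2.COLOR_RGB2HSV)
yel=(hsv[...,0]>20)&(hsv[...,0]<35)&(hsv[...,1]>150)&(C[...,2]>.025)&(C[...,2]<.04)&(C[...,1]<-.15)
q=C[yel];print("keeper",len(q),cv2.minAreaRect(q[:,:2].astype(np.float32)*1000))
c=capture("side"); save(c,"q_side"); spots("side","keeper_knob"); spots("side")
for l in("mug","tape","glue"): spots("side",l)
for cam in("top","side"):
  for d in spotter.tip_of(cam,"casting0"):
    v=np.array(d["location"][:2])-RO; a=RY
    print(cam,"rack xy",np.round([v@[np.cos(a),np.sin(a)],v@[-np.sin(a),np.cos(a)]],3))
print(r.get_state()["contact_force"],r.get_state()["tcp_pos"])
E
```

```text
top stem px [150. 213.] 55 med [0.5284 0.2722 0.0658] min [0.5203 0.2686 0.0418] max [0.5437 0.2829 0.0818]
top stem px [177. 217.] 95 med [0.5194 0.197  0.077 ] min [0.5085 0.1883 0.045 ] max [0.5337 0.2107 0.0837]
top stem px [205. 220.] 86 med [0.5084 0.1223 0.0784] min [0.4984 0.1128 0.0506] max [0.5227 0.1353 0.0834]
top keeper_knob 0.63 [ 0.526 -0.3    0.08 ]
top casting0 0.63 [0.535 0.281 0.   ]
top casting0 0.62 [0.523 0.199 0.   ]
top casting0 0.55 [0.504 0.065 0.015]
top casting0 0.51 [0.51  0.124 0.001]
top mug 0.7 [0.274 0.366 0.002]
top tape 0.94 [0.743 0.156 0.003]
top tape 0.32 [ 0.522  0.201 -0.   ]
top glue 0.95 [ 0.763 -0.052 -0.002]
keeper 128 ((615.8692626953125, -277.42047119140625), (155.62501525878906, 46.12330627441406), 4.557998180389404)
side keeper_knob 0.88 [ 0.529 -0.297  0.09 ]
side keeper_knob 0.25 [ 0.496  0.02  -0.001]
side keeper_knob 0.17 [0.515 0.12  0.001]
side casting0 0.93 [0.534 0.284 0.002]
side casting0 0.74 [ 0.44  -0.433 -0.002]
side casting0 0.69 [ 0.518 -0.479  0.002]
side casting0 0.67 [0.519 0.202 0.003]
side casting0 0.66 [0.513 0.122 0.004]
side casting0 0.49 [ 0.281 -0.271 -0.   ]
side casting0 0.26 [ 0.527 -0.299  0.09 ]
side mug 0.22 [ 0.502  0.063 -0.004]
side glue 0.92 [ 0.767 -0.054  0.002]
side glue 0.37 [ 0.53  -0.297  0.09 ]
top rack xy [ 0.218 -0.002]
top rack xy [ 0.135 -0.001]
top rack xy [ 0.    -0.001]
top rack xy [0.06  0.001]
side rack xy [ 0.222 -0.   ]
side rack xy [-0.502 -0.007]
side rack xy [-0.537 -0.091]
side rack xy [0.138 0.003]
side rack xy [ 0.058 -0.002]
side rack xy [-0.363  0.173]
side rack xy [-0.357 -0.075]
[ 1.14862924  0.00404723 -0.69977155] [ 0.54768731 -0.49303008  0.24598649]
```

View pics/q_top.png

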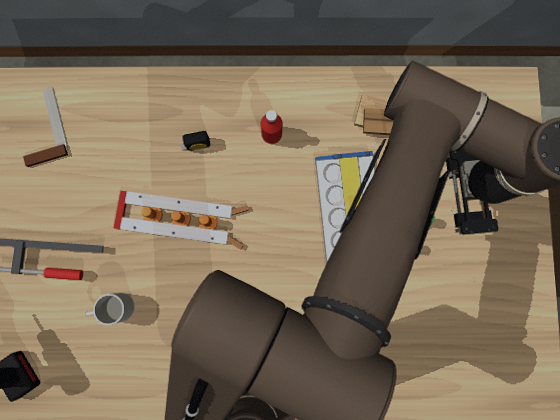

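View pics/q_side.png

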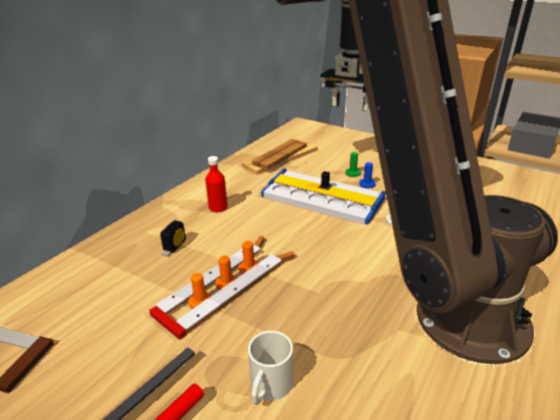

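Top view: three castings in file at (150,213), (179,217) and (206,221). The mould cavities that show are empty, and the keeper is back where it started. Side view: all three upright, bystanders in place, gripper clear. Handing in.

```bash
python3 -c "
from plant import workorder
print(workorder.close_job())"
```

```text
the job is handed in; nothing more can be done
None
```

I drew the keeper fully back and moved all three orange castings from the mould into the rack. Each was stood on its foot at the mouth and slid in under the lips. I then pushed the keeper home until the force rose to about 19 N at its stop, let go and backed the arm away. The job was handed in at about 34.5 s and gave no verdict.

- **Castings:** the last pictures show all three upright in single file, at about 220, 137 and 59 mm inside the mouth. They are within about 3 mm of the lane's centre line.
- **Keeper:** its knob reads (0.526 to 0.529, -0.297 to -0.300), which matches its home position within measuring error. A fit to the bar itself was no use for this because the arm hid most of it in the top picture.
- **Bystanders:** glue, mug and tape are unmoved within about 5 mm. The side camera's network missed the mug and tape in the last picture, but the top camera found both in place.
- **Slip on the way:** after drawing the keeper back I repeated a 34 mm shift by mistake. The fingers slid off the knob, and the keeper stayed fully back.
- **Disagreement:** the top camera's network also reported a casting right at the rack mouth. None shows there in the pictures, so I took it as false.

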